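Make up a lidded enamel tub in the packing nest

ROBOT

A 6-joint arm with a two-finger parallel gripper is mounted at the origin on the work surface. World frame = base frame: x ahead of the robot, y to its left, z up, the work surface at z = 0. Lengths are in m, angles in rad, forces in N, time in s.
With the tool pointing down it reaches from about 0.35 to 0.85 m from the base axis. Payload 8.1 kg.
Tool frame: the origin (TCP) lies midway between the tips of the shut fingers; the grasp point (between the pads) lies 19 mm behind it (robot.grasp_offset is the distance from the TCP to the grasp point, in m); z points along the fingers, y is the line along which they close (so a half turn about z gives the same grasp; the last joint's range is limited). The gripper opens to 85 mm and grips with 20 to 120 N. Pads are 22 mm wide; open, the fingers measure 114 mm over their backs; the gripper's body (76 mm by 85 mm) begins 54 mm behind the grasp point. The pads swing forward as they close: fully open they stand 13 mm farther back than shut.
Start: joints at [1.075, 0.13, 1.488, -0, 1.523, -0.085], TCP at [0.24, 0.55, 0.231] pointing down, gripper open.
Joint ranges: [-2.96, 2.96], [-0.89, 2.26], [0.02, 2.5], [-1.34, 4.48], [0, 2.73], [-2.66, 2.66]. Speed limits (rad/s): [2.39, 2.39, 2.79, 3.14, 3.14, 3.14].

INTERFACE

Orientations are given as a unit quaternion [x, y, z, w].
In Python, from station import robot, viewer, job_done gives the robot as it stands.
- The arm moves only by the tool send_rows, never from a script. Its argument "moves" is a list of rows, each a list of 6 numbers: the shift along the world's x, y, z scaled (see below), then the turn, a rotation vector about the world's x, y, z scaled (see below). A call has 1 to 20 rows; each row shifts and turns the commanded pose from where the row before left it; what a row does not reach is not made up. The controller multiplies each number of a shift by 0.25 m and each number of a turn by 6 degrees. A row lasts 1/8 s, in which the tool goes at most 62.5 mm and 10.7 degrees, less where a joint would pass 70% of its speed; a pose out of reach is approached as far as the arm can. A call with a number of a shift or a turn outside -1 to 1 is refused whole. A call with a gripper value outside its range is refused whole. "jaw" is the opening, from 0 (shut) to 1 (fully open), set as the call begins (left out, the last holds). The fingers move at their own pace and stop on an object; the grip force is fixed at half the most. Time passes only in rows, so rows that do not move let the fingers close. It gives the time, the measured TCP pose, the force, the opening and the grip force at its end, in the units of the state.
- robot.get_state(): the state, without advancing time (a new reading comes with each control period).
- viewer.grab_frame(name): name is "scene" or "top" or "wrist"; returns a dict with "frame" (384x512x3 uint8, red, green, blue), "fx", "fy", "cx", "cy" (pixels), "pose" (4x4, takes a point from camera to world coordinates). Camera axes: x right, y up, looking along -z (the intrinsics and any distortion apply to the point x, -y, -z); pixel columns grow to the right and rows downward; lengths in m; the calibration is good to about 2 mm. A picture is of the moment at which its call begins. There is no depth.
- job_done(): hands the job in; it is judged then, once.
The state is a dict: "t": time; "joint_positions": joint angles; "dq": joint speeds; "joint_efforts": joint torques, N m; "tool_pos": TCP position; "tcp_rot": TCP orientation; "force": force on the tool from outside, world axes, zero at the start; "ft_torque": the same for the moment, N m; "opening": finger opening in m; "gripper_force": force on a finger pad.
Only numpy, scipy, OpenCV 4.12 (cv2) and the standard library are available. Lean on these libraries where they do the work, as an engineer would, in place of code of your own. Each camera call takes 0.05 s, during which the arm holds its last target. There are 200 camera calls.

TASK

Stand the white enamel tub up on its base on the bench and let go of it, then pick it up again and lower it squarely into the pocket of the green packing nest until it rests on the nest's floor. Next set the steel drain tray down inside the tub, flat on the tub's bottom, then put the wooden lid on the tub and press it down until it is fully home and level on the rim all round. Never drop the tub, as enamel chips, leave it made up in the nest, and do not shift the carton, the green box or the roll of tape.

Things in the scene. Friction and masses are not known exactly. Their poses are not given: they have to be found in the camera images.
- nest: Fixed packing nest: plywood board 150 x 140 x 10 mm with four green L-shaped corner posts around an open pocket 104 (x) by 70 mm (y). Posts 12 mm thick, upright to 50 mm above the bench; steel lips on them flare out 7 mm, up to 62 mm. Finger gaps mid-side: 36 mm in the long sides (+y, -y), 34 mm in the short ones. Origin: centre of the board's underside, on the bench; z up.
- nest_floor (a point): Centre of the pocket's floor, 10 mm above the bench: the tub's origin belongs here. Axes as the nest's.
- tub: White enamel tub, blue rim band, open top: outside 100 (x) x 66 (y) x 64 mm high (z), walls 5, bottom 6, 0.3 kg. Origin: centre of the underside; z points to the mouth; either way round is right. Starts lying on its +x end wall (x down), mouth facing roughly to the robot's right: 100 mm tall, 66 mm wide. Upright it fits the pocket with 2 mm to spare each side; rim then 74 mm above the bench.
- tub_rim (a point): Centre of the tub's mouth at the height of its rim, 64 mm along the tub's z.
- seal (a joint): Orange seal strip let into the tub's rim (3 mm wide, 1 mm in from the outer faces). 0, as at the start: it stands 5 mm above the rim and carries the lid that high. It slides stiffly down (about 12 N) and stays. 0.005 m: pressed level with the rim, so the lid rests on the rim itself.
- tray: Steel drain tray, 0.11 kg: plate 86 (x) x 52 mm (y), top at 21 mm height, on two side rails; mid black block handle 16 (x) x 30 mm (y), from 21 to 45 mm height. Starts flat, handle up. Origin: centre of the underside; z up; either way round is right. In place its origin is 6 mm along the tub's z, long side along the tub's, 2 mm to spare each side.
- lid: Wooden lid, 0.11 kg: below, a plug 85 (x) x 51 mm (y), 6 mm high, to go in the tub's mouth (2.5 mm to spare each side); plate 104 x 70 mm from 6 to 12 mm height; dark block handle 18 (x) x 44 mm (y) from 12 to 38 mm. Starts flat, handle up. Origin: centre of the plug's underside; z up; either way round. Fully home its origin is 58 mm along the tub's z; on the raised seal, 63 mm.
- carton: Brown cardboard carton with a paper band, 110 x 80 x 60 mm, 0.45 kg, a bystander. Origin: centre of the underside.
- giftbox: Green lidded gift box, 104 x 84 x 47 mm, 0.4 kg, a bystander. Origin: centre of the underside.
- tape: Yellow roll of packing tape lying flat, outside diameter 104 mm, 48 mm high, 0.25 kg, a bystander. Origin: centre of the underside.

How it is judged:
On the way, in this order (a step that is already met when the one before it is completed fails the run):
1. the tub stands upright on its base on the bench, outside the nest, with the fingers off it (angle between tub's own z axis and vertical below 0.06 rad and height (world z) of tub below 0.005 m and linear speed of tub below 0.03 m/s and contact force between the fingers and tub below 0.1 N), for 0.2 s.
2. the tub stands squarely in the nest's pocket, on its floor (horizontal distance between tub and nest_floor below 0.0045 m and z of tub in the frame of nest_floor below 0.0025 m and angle between tub's own z axis and vertical below 0.035 rad and angle between the x axis of tub and the x axis of nest, either way round below 0.1 rad), for 0.2 s.
3. the drain tray lies flat on the bottom of the tub, which is still seated in the nest (all of step 2 and horizontal distance between tray and tub below 0.0055 m and z of tray in the frame of tub below 0.0085 m and angle between tray's own z axis and vertical below 0.05 rad and angle between the x axis of tray and the x axis of tub, either way round below 0.15 rad), for 0.2 s.
4. the lid is on the tub, pressed fully home and level (all of step 3 and horizontal distance between lid and tub below 0.0065 m and z of lid in the frame of tub below 0.06 m and angle between lid's own z axis and vertical below 0.03 rad and angle between the x axis of lid and the x axis of tub, either way round below 0.15 rad and value of joint seal above 0.003 m), for 0.2 s.
At the end, for the whole second after the job is handed in: Tub on the nest's floor (2.5 mm in height, 4.5 mm in plan, tilt 0.035, yaw 0.1 rad); tray on its inside bottom (2.5, 5.5 mm; 0.05, 0.15 rad); lid centred (6.5 mm), level (0.03 rad), in line (0.15 rad), under 2 mm above fully home, seal down over 3 mm; all three at rest and released (all of step 4 and contact force between the fingers and tub below 0.1 N and contact force between the fingers and tray below 0.1 N and contact force between the fingers and lid below 0.1 N and linear speed of each of tub, tray, lid below 0.02 m/s); the robot touches nothing.
It fails at once if the tub is dropped or flung (it moves faster than 1 m/s, as after a fall of 5 cm) (linear speed of tub above 1 m/s).
It fails at once if the carton, the green box or the roll of tape is shifted by more than 30 mm (distance of any of carton, giftbox, tape from where it was at the start of the episode above 0.03 m).
It also fails if it takes over 72 s, if anything falls off the work surface, if the arm or the gripper's body presses on something with over 40 N, if the wrist force passes 120 N, or if a joint passes its speed limit or range.

## Working session

There is one attempt and no reset: what is moved stays moved. The work goes in short steps, Python scripts to look and compute and a tool call to move; the robot and the scene stay as the last step left them, time stands still between calls to the robot, and variables do not carry over. Pictures are saved under pics/ and viewed, at most 10 in all, crops included, and the job is handed in when it is done.

Besides the shell and the picture viewer there is one more tool, called after "Request:" by a JSON object that holds its "fn" and its "kwargs", one argument or row to a line. send_rows: Moves the arm, as the interface text tells. Its arguments: {"type":"object","properties":{"moves":{"type":"array","items":{"type":"array","items":{"type":"number"}}},"jaw":{"type":"number"}},"required":["moves"]}

```bash
mkdir -p pics; ls
cat > h.py <<'E'
import numpy as np,cv2
from station import robot,viewer
from scipy.spatial.transform import Rotation as R
def grab(n,save=None):
    f=viewer.grab_frame(n)
    if save: cv2.imwrite('pics/'+save,f['frame'][:,:,::-1])
    return f
def ray(f,u,v):
    P=np.array(f['pose']);d=np.array([(u-f['cx'])/f['fx'],-(v-f['cy'])/f['fy'],-1.])
    return P[:3,3],P[:3,:3]@d
def onz(f,u,v,z):
    o,d=ray(f,u,v);return o+d*(z-o[2])/d[2]
def tri(f1,p1,f2,p2):
    o1,d1=ray(f1,*p1);o2,d2=ray(f2,*p2)
    s=np.linalg.lstsq(np.c_[d1,-d2],o2-o1,rcond=None)[0]
    a=o1+d1*s[0];b=o2+d2*s[1];return (a+b)/2,np.linalg.norm(a-b)
E
python3 - <<'E'
from h import *
fs=[grab(n,n+'0.png') for n in('scene','top','wrist')]
for f in fs: print({k:v for k,v in f.items() if k not in('frame',)})
im=np.vstack([np.hstack([fs[0]['frame'],fs[1]['frame']])])
print(robot.get_state())
E
```

```text
pics
{'fx': 488.89117888100685, 'fy': 488.89117888100685, 'cx': 254.73670863683648, 'cy': 187.35812842938716, 'pose': array([[-0.61548078, -0.5809937 ,  0.53256899,  1.34116974],
       [ 0.78803481, -0.46528688,  0.40312436,  0.59924736],
       [ 0.01358465,  0.6677982 ,  0.74421839,  1.10244753],
       [ 0.        ,  0.        ,  0.        ,  1.        ]])}
{'fx': 440.1131829722848, 'fy': 440.1131829722848, 'cx': 258.71753251787186, 'cy': 187.68615193663578, 'pose': array([[ 0.01820059,  0.9901927 , -0.13851774,  0.43970511],
       [-0.99954697,  0.02134137,  0.02122274,  0.05507153],
       [ 0.02397076,  0.13806872,  0.99013253,  1.36351807],
       [ 0.        ,  0.        ,  0.        ,  1.        ]])}
{'fx': 305.1563971875769, 'fy': 305.1563971875769, 'cx': 254.17550478066016, 'cy': 188.81282226144282, 'pose': array([[ 0.39957565, -0.87022728, -0.28817318,  0.16562906],
       [ 0.91669712,  0.37849987,  0.12807901,  0.58335982],
       [-0.00238434, -0.31534478,  0.94897417,  0.37214162],
       [ 0.        ,  0.        ,  0.        ,  1.        ]])}
{'t': 0.15, 'joint_positions': array([ 1.07462904e+00,  1.31016183e-01,  1.48899777e+00, -1.57274160e-05,
        1.52297216e+00, -8.54358242e-02]), 'dq': array([ 0.00011471, -0.00191185, -0.00363514,  0.0017068 ,  0.00023924,
        0.00184012]), 'joint_efforts': array([ 1.55839138e-03, -5.70052600e+01, -5.01167214e+01, -1.14479171e-04,
        9.33415198e-03, -4.49979689e-05]), 'tool_pos': array([0.23938155, 0.54974265, 0.23048559]), 'tcp_rot': array([ 2.03924796e-01,  9.78986308e-01, -6.69729457e-04, -1.92241923e-04]), 'force': array([ 0.01218197,  0.34683416, -0.3716552 ]), 'ft_torque': array([ 0.00307131, -0.00045537,  0.00057265]), 'gripper_force': 0.0, 'opening': 0.08527288752565101}
```

View pics/top0.png

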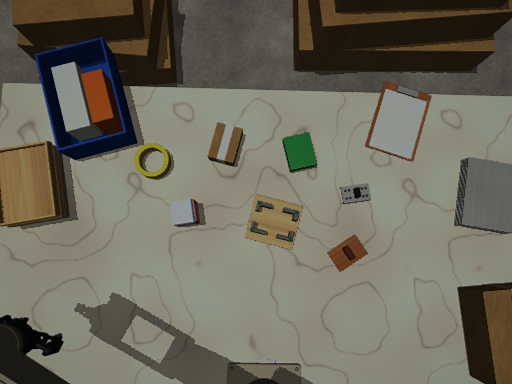

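View pics/scene0.png

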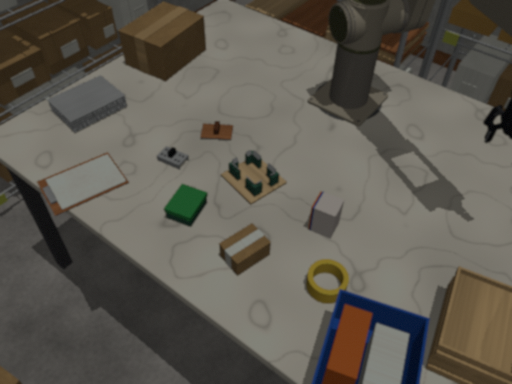

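The top view shows the tub at (185,212), nest (274,221), tray (355,193), lid (347,252), tape (153,160), carton (226,144) and green box (299,152). In the scene view they sit at tub (325,213), nest (254,175), tray (173,156) and lid (217,131).

Run:
```python
from h import *
t=grab('top');s=grab('scene')
for n,z,p,q in [('tub',.05,(185,212),(325,213)),('nest',.03,(274,221),(254,175)),('tray',.03,(355,193),(173,157)),('lid',.02,(347,252),(217,131)),('tape',.04,(153,160),(327,281)),('carton',.06,(226,144),(245,248)),('gift',.04,(299,152),(187,204))]:
    print(n,onz(t,*p,z).round(3),onz(s,*q,z).round(3),[x.round(3) if hasattr(x,'round') else x for x in tri(t,p,s,q)])
# camera in tool frame
st=robot.get_state();w=grab('wrist');Rt=R.from_quat(st['tcp_rot']).as_matrix();P=np.array(w['pose'])
print(Rt.T@(P[:3,3]-st['tool_pos']),(Rt.T@P[:3,:3]).round(3),Rt.round(3))
for n,f,c in(('t',t,(125,172,245,252)),('s',s,(285,170,365,250))):
    x0,y0,x1,y1=c; cv2.imwrite(f'pics/{n}1.png',cv2.resize(f['frame'][y0:y1,x0:x1,::-1],None,fx=5,fy=5,interpolation=2))
a=cv2.imread('pics/t1.png');b=cv2.imread('pics/s1.png');h=400
cv2.imwrite('pics/c1.png',np.hstack([cv2.resize(i,(400,h)) for i in(a[:400,100:500],b)]))
```

```text
tub [0.546 0.245 0.05 ] [0.542 0.24  0.05 ] [array([0.546, 0.243, 0.056]), np.float64(0.003)]
nest [ 0.525 -0.022  0.03 ] [ 0.536 -0.014  0.03 ] [array([ 0.526, -0.022,  0.017]), np.float64(0.001)]
tray [ 0.616 -0.27   0.03 ] [ 0.633 -0.258  0.03 ] [array([ 0.619, -0.275,  0.009]), np.float64(0.0)]
lid [ 0.436 -0.245  0.02 ] [ 0.447 -0.239  0.02 ] [array([ 0.436, -0.248,  0.007]), np.float64(0.001)]
tape [0.703 0.35  0.04 ] [0.716 0.358 0.04 ] [array([0.706, 0.354, 0.024]), np.float64(0.0)]
carton [0.753 0.129 0.06 ] [0.776 0.144 0.06 ] [array([0.76 , 0.131, 0.03 ]), np.float64(0.001)]
gift [ 0.738 -0.095  0.04 ] [ 0.75  -0.087  0.04 ] [array([ 0.742, -0.097,  0.025]), np.float64(0.0)]
[ 0.08105891  0.00123467 -0.14177143] [[-0.     0.949  0.315]
 [ 1.     0.     0.001]
 [ 0.001  0.315 -0.949]] [[-0.917  0.399 -0.   ]
 [ 0.399  0.917 -0.001]
 [ 0.    -0.001 -1.   ]]
```

View pics/c1.png

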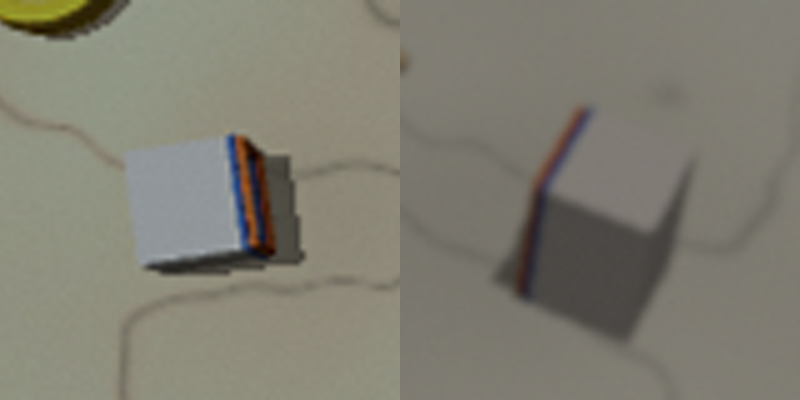

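The crop shows the tub's top face at about (125..228, 135..265), with the blue and orange rim on its right side (-y). I'm moving the wrist camera over it.

Request:
{"fn": "send_rows", "kwargs": {
  "moves": [
    [0.1,-0.1,0,0,0,-1],
    [0.1,-0.1,0,0,0,-1],
    [0.1,-0.1,0,0,0,-1],
    [0.1,-0.1,0,0,0,-1],
    [0.1,-0.1,0,0,0,-1],
    [0.1,-0.1,0,0,0,-1],
    [0.1,-0.1,0,0,0,-1],
    [0.1,-0.1,0,0,0,-1],
    [0.1,-0.1,0,0,0,-1],
    [0.1,-0.1,0,0,0,-1],
    [0.1,-0.1,0,0,0,-1],
    [0.1,-0.1,0,0,0,-1]
  ],
  "jaw": 1
}}

```text
t: 1.8
tool_pos: [0.5403, 0.2492, 0.2313]
tcp_rot: [0.742, 0.671, 0.0, -0.0]
force: [0.3, 1.0, 0.5]
opening: 0.0851
gripper_force: 0.0
```

Run:
```python
from h import *
w=grab('wrist','w1.png');np.save('w1.npy',w,allow_pickle=True)
s=robot.get_state();print(s['t'],s['tool_pos'],R.from_quat(s['tcp_rot']).as_matrix().round(3),s['joint_positions'])
```

```text
1.85 [0.54284489 0.24587886 0.23111618] [[ 0.108  0.994  0.001]
 [ 0.994 -0.108 -0.002]
 [-0.002  0.002 -1.   ]] [ 0.34068525  0.11900571  1.5008679  -0.00229237  1.52098317  0.44859506]
```

View pics/w1.png

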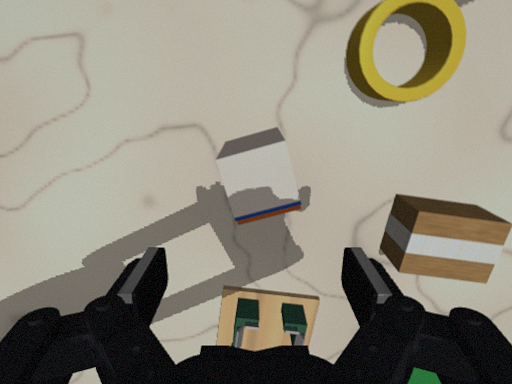

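The wrist view shows the tub's top face with corners near (218,158), (285,141), (300,204) and (236,218). The blue and orange rim edge is at the bottom, and the nest at the lower centre.

Run:
```python
from h import *
w=np.load('w1.npy',allow_pickle=True).item();im=w['frame']
hsv=cv2.cvtColor(im,cv2.COLOR_RGB2HSV)
bl=cv2.inRange(hsv,(105,90,30),(130,255,255));bl[260:]=0
g=cv2.cvtColor(im,cv2.COLOR_RGB2GRAY)
m=cv2.inRange(hsv,(0,0,120),(180,40,255));
roi=np.zeros_like(m);roi[120:235,205:310]=255
# white top face: floodfill-based
mask=np.zeros((386,514),np.uint8);cv2.floodFill(im.copy(),mask,(258,180),255,(3,)*3,(3,)*3,4|cv2.FLOODFILL_MASK_ONLY|(255<<8))
mk=mask[1:-1,1:-1]&roi;c=max(cv2.findContours(mk,0,1)[0],key=cv2.contourArea)
ap=cv2.approxPolyDP(c,5,True)[:,0];print('face',cv2.contourArea(c),ap.tolist(),cv2.minAreaRect(c))
b=cv2.boxPoints(cv2.minAreaRect(cv2.findNonZero(bl)));print('blue',b.tolist())
P=np.array([onz(w,*p,.1) for p in ap]);print(P.round(4))
print(np.linalg.norm(np.diff(P,axis=0,append=P[:1]),axis=1).round(4))
t=grab('top')
q=[(145+u/5,172+v/5) for u,v in((125,152),(140,265),(232,135),(246,250))]
Q=np.array([onz(t,*p,.1) for p in q]);print(Q.round(4))
```

```text
face 4516.0 [[309, 120], [283, 120], [286, 142], [217, 163], [205, 139], [205, 185], [222, 180], [229, 194], [242, 186], [272, 185], [278, 196], [295, 197], [298, 181], [309, 185]] ((257.0, 158.5), (77.0, 104.0), 90.0)
blue [[234.40530395507812, 217.72035217285156], [299.6601867675781, 200.6973419189453], [300.4247741699219, 203.62831115722656], [235.16989135742188, 220.6513214111328]]
[[0.594  0.299  0.1   ]
 [0.5713 0.3013 0.1   ]
 [0.5726 0.2817 0.1   ]
 [0.5083 0.2687 0.1   ]
 [0.5007 0.2916 0.1   ]
 [0.4942 0.2488 0.1   ]
 [0.5107 0.2521 0.1   ]
 [0.5155 0.2377 0.1   ]
 [0.5286 0.2444 0.1   ]
 [0.5568 0.2425 0.1   ]
 [0.5616 0.231  0.1   ]
 [0.5776 0.2284 0.1   ]
 [0.5813 0.244  0.1   ]
 [0.5914 0.2391 0.1   ]]
[0.0228 0.0196 0.0656 0.0241 0.0433 0.0169 0.0152 0.0148 0.0282 0.0125
 0.0162 0.0161 0.0112 0.06  ]
[[0.5683 0.282  0.1   ]
 [0.5038 0.2705 0.1   ]
 [0.5794 0.2212 0.1   ]
 [0.5135 0.2106 0.1   ]]
```

Run:
```python
from h import *
w=np.load('w1.npy',allow_pickle=True).item()
C=[(218,158),(285.5,141),(300.2,203),(234.8,220)]
for z in(.09,.1,.11):
  P=np.array([onz(w,*p,z) for p in C]);e=np.diff(P,axis=0,append=P[:1])
  print(z,P[:,:2].round(4).tolist(),np.linalg.norm(e,axis=1).round(4),np.degrees(np.arctan2(e[:,1],e[:,0])).round(1),P.mean(0).round(4))
t=grab('top')
for p,(u,v) in zip(C,((125,152),(140,265),(246,250),(232,135))): pass
for p,(u,v) in ((C[1],(125,152)),(C[0],(140,265)),(C[3],(243,250)),(C[2],(230,135))): print(tri(w,p,t,(145+u/5,172+v/5)))
```

```text
0.09 [[0.5084, 0.2711], [0.5731, 0.2808], [0.5834, 0.2178], [0.5165, 0.206]] [0.0654 0.0639 0.0679 0.0657] [   8.5  -80.7 -170.    97.1] [0.5454 0.2439 0.09  ]
0.1 [[0.5099, 0.2733], [0.5722, 0.2826], [0.5822, 0.2218], [0.5177, 0.2104]] [0.063  0.0616 0.0655 0.0633] [   8.5  -80.7 -170.    97.1] [0.5455 0.247  0.1   ]
0.11 [[0.5113, 0.2754], [0.5714, 0.2844], [0.581, 0.2258], [0.5188, 0.2148]] [0.0607 0.0594 0.0631 0.061 ] [   8.5  -80.7 -170.    97.1] [0.5456 0.2501 0.11  ]
(array([0.57046295, 0.28235555, 0.09787319]), np.float64(0.0038466785437405674))
(array([0.50624159, 0.27163834, 0.08791177]), np.float64(0.0042125358828802835))
(array([0.51560494, 0.21152571, 0.10096205]), np.float64(0.004621498215134217))
(array([0.58066906, 0.2222386 , 0.1010126 ]), np.float64(0.0027627970808854203))
```

Request:
{"fn": "send_rows", "kwargs": {
  "moves": [
    [0.004,-0.023,-0.017,0,0,0.83],
    [0.004,-0.023,-0.017,0,0,0.83],
    [0.004,-0.023,-0.017,0,0,0.83],
    [0.004,-0.023,-0.017,0.915,0.145,0],
    [0.004,-0.023,-0.017,0.915,0.145,0],
    [0.004,-0.023,-0.017,0.915,0.145,0],
    [0.004,-0.023,-0.017,0.915,0.145,0],
    [0.004,-0.023,-0.017,0.915,0.145,0],
    [0.004,-0.023,-0.017,0.915,0.145,0],
    [0.004,-0.023,-0.017,0.915,0.145,0],
    [0.004,-0.023,-0.017,0.915,0.145,0],
    [0.004,-0.023,-0.017,0.915,0.145,0],
    [0,0,0,0,0,0]
  ]
}}

```text
t: 3.58
tool_pos: [0.5505, 0.1808, 0.1783]
tcp_rot: [0.587, 0.69, 0.275, -0.322]
force: [-0.1, -0.8, -0.7]
opening: 0.0854
gripper_force: 0.0
```

Run:
```python
from h import *
w=grab('wrist','w2.png');np.save('w2.npy',w,allow_pickle=True)
s=robot.get_state();M=R.from_quat(s['tcp_rot']).as_matrix();print(s['t'],s['tool_pos'],M.round(3),s['joint_positions'].round(3))
print('delta',np.array([.546,.242,.072])+.019*M[:,2]-s['tool_pos'], 'tooly az',np.degrees(np.arctan2(M[1,1],M[0,1])))
```

```text
3.625 [0.55105651 0.18127255 0.17940419] [[-0.106  0.987 -0.121]
 [ 0.634  0.161  0.756]
 [ 0.766  0.003 -0.643]] [-0.243  0.294  1.647  0.784  1.618 -0.542]
delta [-0.00735823  0.07509888 -0.11961747] tooly az 9.25865469887881
```

View pics/w2.png

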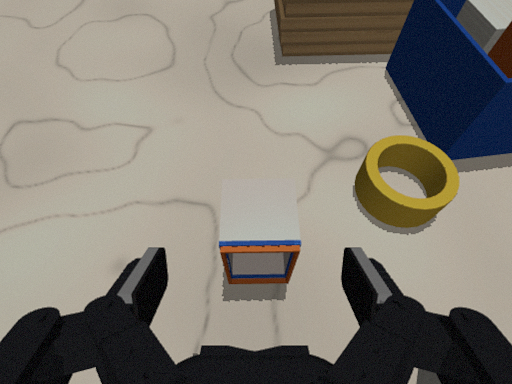

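The wrist view shows the tub aligned with the jaws, with the rim edge level at (220..300, 243). I'm approaching along the tool axis.

Request:
{"fn": "send_rows", "kwargs": {
  "moves": [
    [0.0063,-0.001,-0.0737,0,0,0],
    [0.0063,-0.001,-0.0737,0,0,0],
    [0.0063,0,-0.0737,0,0,0],
    [0,0,0,0,0,0],
    [-0.008,0.05,-0.043,0,0,0],
    [-0.008,0.05,-0.043,0,0,0],
    [-0.008,0.05,-0.043,0,0,0],
    [-0.008,0.05,-0.043,0,0,0],
    [-0.008,0.05,-0.043,0,0,0],
    [-0.008,0.05,-0.043,0,0,0],
    [0,0,0,0,0,0],
    [0,0,0,0,0,0]
  ]
}}

```text
t: 5.12
tool_pos: [0.5445, 0.2555, 0.0607]
tcp_rot: [0.586, 0.691, 0.276, -0.32]
force: [0.2, -0.6, 0.3]
opening: 0.0855
gripper_force: 0.0
```

Request:
{"fn": "send_rows", "kwargs": {
  "moves": [
    [0,0,0,0,0,0],
    [0,0,0,0,0,0],
    [0,0,0,0,0,0],
    [0,0,0,0,0,0],
    [0,0,0,0,0,0]
  ],
  "jaw": 0
}}

```text
t: 5.75
tool_pos: [0.545, 0.2552, 0.0612]
tcp_rot: [0.586, 0.691, 0.276, -0.32]
force: [0.2, -4.3, 5.9]
opening: 0.0654
gripper_force: 67.1
```

Request:
{"fn": "send_rows", "kwargs": {
  "moves": [
    [0,0,0.05,0,0,0],
    [0,0,0.05,0,0,0],
    [0,0,0.05,0,0,0],
    [0,0,0.05,0,0,0],
    [0,0,0,-0.987,-0.161,0],
    [0,0,0,-0.987,-0.161,0],
    [0,0,0,-0.987,-0.161,0],
    [0,0,0,-0.987,-0.161,0],
    [0,0,0,-0.987,-0.161,0],
    [0,0,0,-0.987,-0.161,0],
    [0,0,0,-0.987,-0.161,0],
    [0,0,0,-0.987,-0.161,0],
    [0,0,0,-0.987,-0.161,0],
    [0,0,0,-0.987,-0.161,0],
    [0,0,0,-0.987,-0.161,0],
    [0,0,0,-0.987,-0.161,0],
    [0,0,0,-0.987,-0.161,0],
    [0,0,0,-0.987,-0.161,0],
    [0,0,0,-0.987,-0.161,0],
    [0,0,0,0,0,0]
  ]
}}

```text
t: 8.25
tool_pos: [0.5427, 0.2566, 0.1086]
tcp_rot: [0.606, 0.718, -0.222, 0.26]
force: [-0.5, 0.3, -3.9]
opening: 0.0653
gripper_force: 67.2
```

Run:
```python
from h import *
w=grab('wrist');s=grab('scene')
a=w['frame'];b=cv2.resize(s['frame'][140:290,230:400],(436,384))
cv2.imwrite('pics/c3.png',cv2.resize(np.hstack([a,b])[:,:,::-1],(800,324)))
s=robot.get_state();M=R.from_quat(s['tcp_rot']).as_matrix();print(s['t'],s['tool_pos'],M.round(3),s['joint_positions'].round(3),s['opening'])
```

```text
8.35 [0.54411328 0.25598535 0.11036733] [[-0.128  0.986  0.106]
 [ 0.757  0.166 -0.632]
 [-0.641 -0.    -0.768]] [ 0.693  0.563  1.342 -0.588  1.623  0.613] 0.06530454479743782
```

View pics/c3.png

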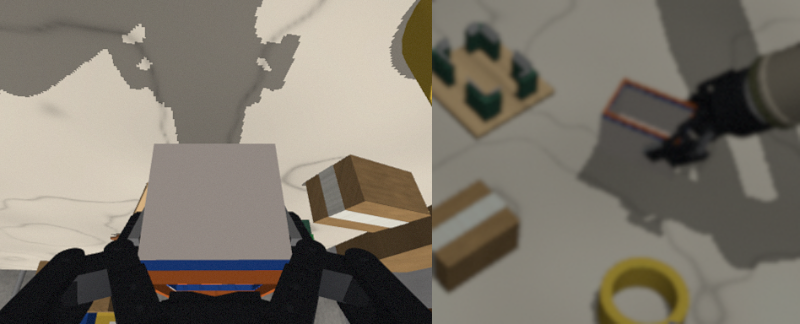

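The tub is held upright: the scene crop shows the orange rim opening upward, and the wrist view shows the end wall square. Lowering.

Request:
{"fn": "send_rows", "kwargs": {
  "moves": [
    [0,0,-0.04,0,0,0],
    [0,0,-0.04,0,0,0],
    [0,0,-0.04,0,0,0],
    [0,0,-0.04,0,0,0],
    [0,0,-0.04,0,0,0],
    [0,0,-0.04,0,0,0],
    [0,0,-0.04,0,0,0],
    [0,0,-0.036,0,0,0],
    [0,0,0,0,0,0],
    [0,0,0,0,0,0]
  ]
}}

```text
t: 9.6
tool_pos: [0.5445, 0.2557, 0.0318]
tcp_rot: [0.607, 0.718, -0.221, 0.261]
force: [-0.1, -0.0, -3.2]
opening: 0.0653
gripper_force: 67.3
```

Request:
{"fn": "send_rows", "kwargs": {
  "moves": [
    [0,0,-0.006,0,0,0],
    [0,0,-0.006,0,0,0],
    [0,0,-0.006,0,0,0],
    [0,0,0,0,0,0]
  ]
}}

```text
t: 10.1
tool_pos: [0.5442, 0.2555, 0.0269]
tcp_rot: [0.607, 0.718, -0.221, 0.261]
force: [0.7, -0.2, -2.6]
opening: 0.0653
gripper_force: 67.3
```

Request:
{"fn": "send_rows", "kwargs": {
  "moves": [
    [0,0,-0.006,0,0,0],
    [0,0,-0.006,0,0,0],
    [0,0,0,0,0,0]
  ]
}}

```text
t: 10.48
tool_pos: [0.5443, 0.2556, 0.0241]
tcp_rot: [0.607, 0.718, -0.221, 0.261]
force: [-0.5, 1.0, -1.2]
opening: 0.0652
gripper_force: 67.3
```

Request:
{"fn": "send_rows", "kwargs": {
  "moves": [
    [0,0,-0.004,0,0,0],
    [0,0,-0.004,0,0,0],
    [0,0,0,0,0,0]
  ]
}}

```text
t: 10.85
tool_pos: [0.5444, 0.2557, 0.0239]
tcp_rot: [0.607, 0.717, -0.221, 0.262]
force: [-6.7, -0.2, 10.4]
opening: 0.0656
gripper_force: 68.4
```

Request:
{"fn": "send_rows", "kwargs": {
  "moves": [
    [0,0,0,0,0,0],
    [0,0,0,0,0,0],
    [0,0,0,0,0,0],
    [0,0,0,0,0,0]
  ],
  "jaw": 1
}}

```text
t: 11.35
tool_pos: [0.5443, 0.2555, 0.0219]
tcp_rot: [0.607, 0.718, -0.221, 0.261]
force: [0.3, -0.4, 0.4]
opening: 0.0856
gripper_force: 0.0
```

Request:
{"fn": "send_rows", "kwargs": {
  "moves": [
    [-0.004,0.025,0.031,0,0,0],
    [-0.004,0.025,0.031,0,0,0],
    [-0.008,0.05,0.061,0,0,0],
    [-0.008,0.05,0.061,0,0,0],
    [-0.008,0.05,0.061,0,0,0],
    [-0.008,0.05,0.061,0,0,0],
    [-0.008,0.05,0.061,0,0,0],
    [-0.008,0.05,0.061,0,0,0],
    [0,-0.05,0.1,0.987,0.161,0],
    [0,-0.05,0.1,0.987,0.161,0],
    [0,-0.05,0.1,0.987,0.161,0],
    [0,-0.05,0.1,0.987,0.161,0],
    [0,-0.05,0,0.987,0.161,0],
    [0,-0.05,0,0.987,0.161,0],
    [0,-0.05,0,0.66,0.107,0],
    [0,0,0,0,0,0]
  ]
}}

```text
t: 13.35
tool_pos: [0.5308, 0.254, 0.23]
tcp_rot: [0.647, 0.762, 0.002, 0.001]
force: [0.1, -0.3, 0.5]
opening: 0.0855
gripper_force: 0.0
```

Run:
```python
from h import *
w=grab('wrist','w4.png');np.save('w4.npy',w,allow_pickle=True)
s=robot.get_state();M=R.from_quat(s['tcp_rot']).as_matrix();print(s['t'],s['tool_pos'],M.round(3),s['joint_positions'].round(3),s['opening'])
def blobs(f,lo,hi,n=3):
    m=cv2.inRange(cv2.cvtColor(f['frame'],cv2.COLOR_RGB2HSV),lo,hi)
    cs=sorted(cv2.findContours(m,0,1)[0],key=cv2.contourArea)[::-1][:n]
    for c in cs: print(cv2.contourArea(c),cv2.minAreaRect(c),cv2.boxPoints(cv2.minAreaRect(c)).round(1).tolist())
print('orange');blobs(w,(3,150,60),(15,255,255));print('blue');blobs(w,(105,90,30),(130,255,255))
```

```text
13.4 [0.53061226 0.25486998 0.22978049] [[-0.163  0.987  0.004]
 [ 0.987  0.163  0.001]
 [ 0.     0.004 -1.   ]] [ 3.610e-01  9.700e-02  1.527e+00 -1.000e-03  1.514e+00  1.970e-01] 0.08559313447013447
orange
5319.5 ((267.5, 178.5), (89.0, 63.0), 90.0) [[236.0, 134.0], [299.0, 134.0], [299.0, 223.0], [236.0, 223.0]]
0.0 ((466.0, 274.0), (0.0, 0.0), 0.0) [[466.0, 274.0], [466.0, 274.0], [466.0, 274.0], [466.0, 274.0]]
blue
1324.5 ((497.0, 27.0), (54.0, 28.0), 90.0) [[483.0, 0.0], [511.0, 0.0], [511.0, 54.0], [483.0, 54.0]]
74.0 ((267.406494140625, 178.49562072753906), (52.64531707763672, 83.4864501953125), 2.683774948120117) [[239.1999969482422, 219.0], [243.10000610351562, 135.60000610351562], [295.70001220703125, 138.0], [291.70001220703125, 221.39999389648438]]
0.5 ((244.5, 132.5), (1.0, 19.0), 90.0) [[235.0, 132.0], [254.0, 132.0], [254.0, 133.0], [235.0, 133.0]]
```

View pics/w4.png

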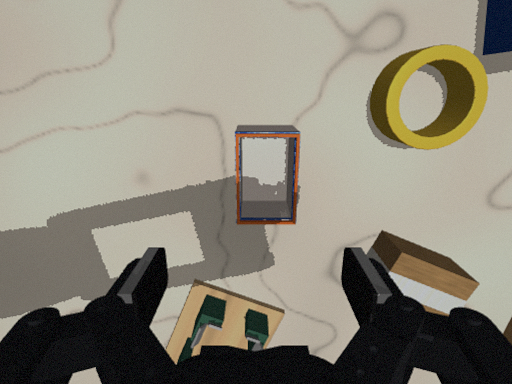

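The tub stands upright with its orange rim at (236..299, 134..223), square with the tool. The nest is at the bottom, around (230,330).

```bash
cat >> h.py <<'E'
def quad(m):
    c=max(cv2.findContours(m,0,1)[0],key=cv2.contourArea);c=cv2.convexHull(c)
    for e in np.arange(1,15,.5):
        a=cv2.approxPolyDP(c,e,True)[:,0]
        if len(a)<=4:break
    return a.astype(float)
def rep(f,q,z,n=''):
    P=np.array([onz(f,*p,z) for p in q]);e=np.diff(P,axis=0,append=P[:1])
    print(n,z,q.tolist(),'c',P.mean(0).round(4),'len',np.linalg.norm(e,axis=1).round(4),'az',(np.degrees(np.arctan2(e[:,1],e[:,0]))%180).round(1))
def hsv(f,lo,hi): return cv2.inRange(cv2.cvtColor(f['frame'],cv2.COLOR_RGB2HSV),lo,hi)
E
python3 - <<'E'
from h import *
w=np.load('w4.npy',allow_pickle=True).item()
q=quad(hsv(w,(3,150,60),(15,255,255)))
for z in(.064,.069): rep(w,q,z,'tub')
t=grab('top');m=hsv(t,(3,150,60),(15,255,255));m[:,:140]=0;m[:,230:]=0;m[:180]=0;m[260:]=0
q2=quad(m);rep(t,q2,.069,'top');print(tri(w,q.mean(0),t,q2.mean(0)))
E
```

```text
tub 0.064 [[298.0, 134.0], [294.0, 223.0], [237.0, 223.0], [236.0, 134.0]] c [0.5464 0.2451 0.064 ] len [0.0978 0.063  0.0977 0.0622] az [99.3  9.2 98.9  9.3]
tub 0.069 [[298.0, 134.0], [294.0, 223.0], [237.0, 223.0], [236.0, 134.0]] c [0.546  0.2466 0.069 ] len [0.0962 0.062  0.0961 0.0612] az [99.3  9.2 98.9  9.3]
top 0.069 [[201.0, 218.0], [201.0, 220.0], [198.0, 220.0]] c [0.5234 0.1978 0.069 ] len [0.0059 0.0088 0.0105] az [  2.1  91.1 125.2]
(array([ 0.54431493,  0.21258228, -0.05642241]), np.float64(0.02555247861457913))
```

Request:
{"fn": "send_rows", "kwargs": {
  "moves": [
    [0,-0.15,0,0,0,0],
    [0,-0.17,0,0,0,0],
    [0,-0.17,0,0,0,0],
    [0,-0.17,0,0,0,0],
    [0,-0.17,0,0,0,0],
    [0,-0.17,0,0,0,0],
    [0,0,0,0,0,0]
  ]
}}

```text
t: 14.32
tool_pos: [0.5305, 0.0042, 0.2291]
tcp_rot: [0.647, 0.763, 0.001, 0.001]
force: [0.1, 0.4, -1.1]
opening: 0.0853
gripper_force: 0.0
```

Run:
```python
from h import *
w=grab('wrist','n1.png');np.save('n1.npy',w,allow_pickle=True);print(robot.get_state()['tool_pos'])
```

```text
[0.53049547 0.00563029 0.22903755]
```

Request:
{"fn": "send_rows", "kwargs": {
  "moves": [
    [0,-0.17,0,0,0,0],
    [0,-0.2,0,0,0,0],
    [0,-0.2,0,0,0,0],
    [0,-0.2,0,0,0,0],
    [0,-0.2,0,0,0,0],
    [0,0,0,0,0,0]
  ]
}}

```text
t: 15.12
tool_pos: [0.5307, -0.2383, 0.2286]
tcp_rot: [0.647, 0.763, 0.001, 0.001]
force: [0.2, 1.1, -0.8]
opening: 0.0857
gripper_force: 0.0
```

Run:
```python
from h import *
w=grab('wrist','l1.png');np.save('l1.npy',w,allow_pickle=True);print(robot.get_state()['tool_pos'])
n=np.load('n1.npy',allow_pickle=True).item()
a=np.hstack([n['frame'][40:340,80:470],w['frame'][40:340,60:470]])[:,:,::-1]
cv2.imwrite('pics/c5.png',a);print(a.shape)
```

```text
[ 0.530875   -0.23653156  0.22861701]
(300, 800, 3)
```

View pics/c5.png

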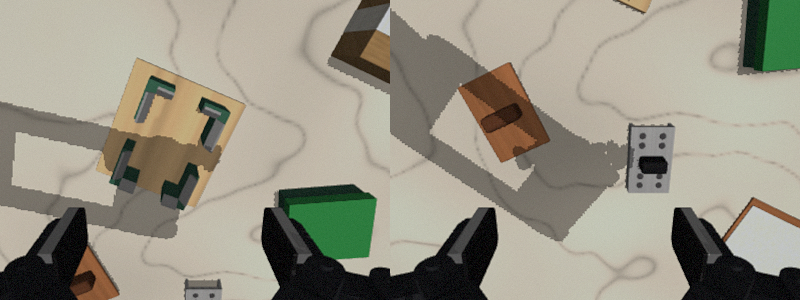

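The left half of the crop shows the nest board with corners near (135,58), (245,103), (186,211) and (97,167), its pocket between the four posts. The right half shows the lid around (505,112) and the tray around (650,158) with a black handle at (653,165).

Run:
```python
from h import *
n=np.load('n1.npy',allow_pickle=True).item();l=np.load('l1.npy',allow_pickle=True).item()
def box(m,x0,y0,x1,y1):
    k=np.zeros_like(m);k[y0:y1,x0:x1]=m[y0:y1,x0:x1];return k
H=lambda f,p:cv2.cvtColor(f['frame'],cv2.COLOR_RGB2HSV)[p[1],p[0]].tolist()
print('wood',H(n,(205,120)),H(n,(230,185)),'bench',H(n,(150,100)),H(n,(140,170)),'lid',H(l,(168,125)),H(l,(205,140)),'tray',H(l,(320,175)),'bench',H(l,(260,250)))
m=box(hsv(n,(8,70,30),(30,255,255)),150,80,350,270)
m|=box(hsv(n,(35,60,10),(95,255,255)),150,80,335,270)
m=cv2.morphologyEx(m,2,np.ones((3,3)));q=quad(m);rep(n,q,.01,'board')
g=box(hsv(n,(60,60,10),(95,255,255)),150,80,335,270)
print('green',[(cv2.contourArea(c),cv2.boundingRect(c)) for c in cv2.findContours(g,0,1)[0] if cv2.contourArea(c)>20])
m=box(hsv(l,(3,110,30),(18,255,255)),60,60,280,230);m=cv2.morphologyEx(m,2,np.ones((3,3)))
q=quad(m);[rep(l,q,z,'lid') for z in(.012,.02)]
v=cv2.cvtColor(l['frame'],cv2.COLOR_RGB2HSV)[:,:,2]
hm=box((v<35).astype(np.uint8)*255,270,150,360,250)
q=quad(hm);rep(l,q,.045,'trayhandle')
bm=box(((v<150)).astype(np.uint8)*255,285,150,350,240)
cs=max(cv2.findContours(bm,0,1)[0],key=cv2.contourArea);r=cv2.minAreaRect(cs);rep(l,cv2.boxPoints(r),.021,'tray');rep(l,quad(bm),.021,'trayq')
```

```text
wood [34, 22, 199] [16, 100, 107] bench [24, 26, 197] [21, 33, 124] lid [11, 152, 92] [19, 33, 185] tray [20, 5, 150] bench [36, 18, 195]
board 0.01 [[216.0, 99.0], [324.0, 144.0], [275.0, 245.0], [177.0, 210.0]] c [ 0.5278 -0.0207  0.01  ] len [0.1364 0.1458 0.1358 0.1467] az [167.3  77.1 167.6  77.3]
green [(31.0, (257, 240, 8, 10)), (146.0, (203, 206, 16, 17)), (376.5, (241, 203, 38, 38)), (125.0, (190, 179, 25, 47)), (112.0, (281, 157, 14, 27)), (238.5, (279, 138, 31, 26)), (237.5, (214, 116, 41, 43))]
lid 0.012 [[179.0, 103.0], [218.0, 181.0], [170.0, 201.0], [129.0, 127.0]] c [ 0.4371 -0.2479  0.012 ] len [0.1008 0.0665 0.0998 0.0657] az [123.2  32.6 122.7  33.5]
lid 0.02 [[179.0, 103.0], [218.0, 181.0], [170.0, 201.0], [129.0, 127.0]] c [ 0.4389 -0.2459  0.02  ] len [0.0986 0.0651 0.0976 0.0643] az [123.2  32.6 122.7  33.5]
trayhandle 0.045 [[336.0, 202.0], [331.0, 213.0], [314.0, 213.0], [310.0, 197.0]] c [ 0.617  -0.2721  0.045 ] len [0.0144 0.0196 0.0205 0.0306] az [ 80.6   9.3 115.7 177.9]
tray 0.021 [[285.0, 163.0], [344.0, 163.0], [344.0, 232.0], [285.0, 232.0]] c [ 0.6121 -0.2726  0.021 ] len [0.0693 0.09   0.0748 0.0897] az [  9.4 104.7   9.3 101.2]
trayq 0.021 [[344.0, 166.0], [337.0, 232.0], [285.0, 223.0], [299.0, 163.0]] c [ 0.6136 -0.2701  0.021 ] len [0.086  0.0675 0.0784 0.0533] az [ 98.8 178.7  89.1   5.5]
```

Run:
```python
from h import *
t=grab('top');s=grab('scene');n=np.load('n1.npy',allow_pickle=True).item();l=np.load('l1.npy',allow_pickle=True).item()
def box(m,x0,y0,x1,y1):
    k=np.zeros_like(m);k[y0:y1,x0:x1]=m[y0:y1,x0:x1];return k
m=box(hsv(t,(8,70,30),(30,255,255))|hsv(t,(35,60,10),(95,255,255)),235,185,315,260)
q=quad(m);rep(t,q,.01,'board top')
for p in [(216,99),(324,144),(275,245),(177,210)]:
    d=[tri(n,p,t,x) for x in q];i=np.argmin([k[1] for k in d]);print('  corner',d[i][0].round(4),round(d[i][1],4))
g=box(hsv(n,(60,60,10),(95,255,255)),150,80,335,270)
m=box(hsv(t,(3,110,30),(18,255,255)),315,225,385,280);q=quad(m);rep(t,q,.012,'lid top')
print(tri(l,(174,153),t,q.mean(0)))
v=cv2.cvtColor(t['frame'],cv2.COLOR_RGB2HSV)[:,:,2];hm=box((v<60).astype(np.uint8)*255,335,175,380,210)
c=max(cv2.findContours(hm,0,1)[0],key=cv2.contourArea);r=cv2.minAreaRect(c);print('trayh',r)
print(tri(l,(322.5,205),t,r[0]),onz(t,*r[0],.04))
```

```text
board top 0.01 [[256.0, 194.0], [302.0, 206.0], [291.0, 249.0], [245.0, 237.0]] c [ 0.5255 -0.0214  0.01  ] len [0.1472 0.1365 0.1451 0.1367] az [ 76.5 166.   76.5 166.9]
  corner [ 4.763e-01  6.520e-02 -1.000e-04] 0.0003
  corner [0.6098 0.0348 0.0103] 0.002
  corner [ 0.5769 -0.1093  0.0053] 0.0035
  corner [ 0.4437 -0.0768  0.0096] 0.0034
lid top 0.012 [[345.0, 241.0], [334.0, 262.0], [328.0, 252.0]] c [ 0.4368 -0.2124  0.012 ] len [0.0726 0.0349 0.0626] az [151.9  31.5 123.2]
(array([ 0.44016689, -0.2226436 ,  0.0410885 ]), np.float64(0.03215248630086304))
trayh ((365.0, 194.0), (30.0, 28.0), 90.0)
(array([ 0.6204318 , -0.29233227,  0.01648746]), np.float64(0.02487648580703196)) [ 0.61241395 -0.29771707  0.04      ]
```

Request:
{"fn": "send_rows", "kwargs": {
  "moves": [
    [0.005,0.2,0,0,0,0],
    [0.005,0.24,0,0,0,0],
    [0.005,0.24,0,0,0,0],
    [0.005,0.24,0,0,0,0],
    [0.005,0.24,0,0,0,0],
    [0.005,0.24,0,0,0,0],
    [0.01,0.24,0,0,0,0],
    [0.01,0.24,0,0,0,0],
    [0.01,0.05,0,0,0,0],
    [0,0,0,0,0,0],
    [0,0,0,0,0,0]
  ]
}}

```text
t: 16.65
tool_pos: [0.545, 0.245, 0.229]
tcp_rot: [0.646, 0.763, 0.001, 0.001]
force: [0.6, -1.2, -0.4]
opening: 0.0854
gripper_force: 0.0
```

Request:
{"fn": "send_rows", "kwargs": {
  "moves": [
    [0.004,0.004,-0.1,0,0,0],
    [0,0,-0.1,0,0,0],
    [0,0,-0.1,0,0,0],
    [0,0,-0.1,0,0,0],
    [0,0,-0.1,0,0,0],
    [0,0,-0.1,0,0,0],
    [0,0,-0.1,0,0,0],
    [0,0,-0.04,0,0,0],
    [0,0,-0.04,0,0,0],
    [0,0,-0.04,0,0,0],
    [0,0,0,0,0,0]
  ]
}}

```text
t: 18.02
tool_pos: [0.5459, 0.2464, 0.0235]
tcp_rot: [0.646, 0.763, 0.001, 0.001]
force: [-1.0, 0.3, 0.2]
opening: 0.0856
gripper_force: 0.0
```

Request:
{"fn": "send_rows", "kwargs": {
  "moves": [
    [0,0,0,0,0,0],
    [0,0,0,0,0,0],
    [0,0,0,0,0,0],
    [0,0,0,0,0,0],
    [0,0,0,0,0,0]
  ],
  "jaw": 0
}}

```text
t: 18.65
tool_pos: [0.547, 0.2469, 0.0249]
tcp_rot: [0.646, 0.763, 0.002, 0.001]
force: [-0.1, 0.2, 5.8]
opening: 0.0654
gripper_force: 68.0
```

Request:
{"fn": "send_rows", "kwargs": {
  "moves": [
    [0,0,0.06,0,0,0],
    [0,0,0.12,0,0,0],
    [0,0,0.12,0,0,0],
    [0,0,0.1,0,0,0],
    [-0.01,-0.134,0,0,0,-0.46],
    [-0.01,-0.134,0,0,0,-0.46],
    [-0.01,-0.134,0,0,0,-0.46],
    [-0.01,-0.134,0,0,0,-0.46],
    [-0.01,-0.134,0,0,0,-0.46],
    [-0.01,-0.134,0,0,0,-0.46],
    [-0.01,-0.134,0,0,0,-0.46],
    [-0.01,-0.134,0,0,0,-0.46],
    [0,0,0,0,0,0],
    [0,0,0,0,0,0]
  ]
}}

```text
t: 20.4
tool_pos: [0.5261, -0.0211, 0.1241]
tcp_rot: [0.78, 0.625, 0.001, 0.001]
force: [0.0, 0.0, -2.9]
opening: 0.0657
gripper_force: 67.4
```

Run:
```python
from h import *
w=grab('wrist','w6.png');np.save('w6.npy',w,allow_pickle=True)
s=robot.get_state();M=R.from_quat(s['tcp_rot']).as_matrix();p=s['tool_pos'];print(p,M.round(3),np.degrees(np.arctan2(M[1,1],M[0,1])))
m=hsv(w,(3,150,60),(15,255,255));m[:100]=0
c=max(cv2.findContours(m,0,1)[0],key=cv2.contourArea);print(cv2.boundingRect(c))
q=quad(m);z=.069+p[2]-.0235;rep(w,q,z)
P=np.array([onz(w,*k,z) for k in q]);print(((P-p)@M).round(4))
cv2.imwrite('pics/c6.png',w['frame'][:,:,::-1])
```

```text
[ 0.52613217 -0.02075885  0.12408642] [[ 0.217  0.976  0.003]
 [ 0.976 -0.217  0.   ]
 [ 0.001  0.003 -1.   ]] -12.542151969564916
(162, 188, 186, 162)
 0.16958642388863066 [[345.0, 189.0], [322.0, 349.0], [185.0, 345.0], [165.0, 188.0]] c [ 0.5299 -0.0048  0.1696] len [0.0681 0.0551 0.0663 0.0599] az [ 75.  165.1  79.  167. ]
[[ 0.0498  0.0306 -0.0454]
 [-0.0183  0.0277 -0.0454]
 [-0.0161 -0.0274 -0.0456]
 [ 0.0502 -0.0293 -0.0455]]
```

View pics/c6.png

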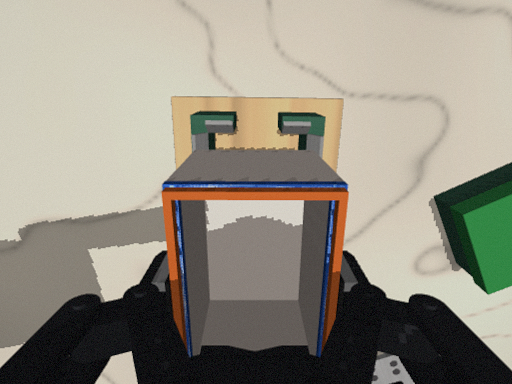

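The tub is held level over the nest. The board's far edge runs (172..343, 97), parallel to the tub rim at (163..348, 187).

Run:
```python
from h import *
w=np.load('w6.npy',allow_pickle=True).item()
s=robot.get_state();M=R.from_quat(s['tcp_rot']).as_matrix();p=s['tool_pos']
m=hsv(w,(10,60,60),(30,255,255));m[:80]=0;m[145:]=0;m[:,:150]=0;m[:,360:]=0
ys,xs=np.nonzero(m);print(xs.min(),xs.max(),ys.min())
rows=[(r,np.nonzero(m[r])[0].min(),np.nonzero(m[r])[0].max()) for r in(100,110,120,130,140)]
for r,a,b in rows: 
    A,B=[((onz(w,c,r,.01)-p)@M).round(4) for c in(a,b+1)];print(r,a,b,A[:2],B[:2])
print(((onz(w,257,ys.min(),.01)-p)@M).round(4))
# green post tops z=.05 / lips .062
g=hsv(w,(60,60,10),(95,255,255));g[:80]=0;g[180:]=0;g[:,:150]=0;g[:,360:]=0
for c in cv2.findContours(g,0,1)[0]:
    if cv2.contourArea(c)>60: x,y,ww,h=cv2.boundingRect(c);print((x,y,ww,h),[((onz(w,a,y,.05)-p)@M).round(4)[:2] for a in(x,x+ww)])
```

```text
171 343 96
100 171 342 [ 0.0722 -0.0667] [0.072  0.0719]
110 172 341 [ 0.0643 -0.0666] [0.0642 0.0718]
120 173 340 [ 0.0564 -0.0665] [0.0562 0.0717]
130 173 339 [ 0.0482 -0.0672] [0.048  0.0716]
140 174 338 [ 0.0399 -0.067 ] [0.0397 0.0715]
[0.0752 0.0025 0.1142]
(299, 135, 7, 15) [array([0.0499, 0.0319]), array([0.0499, 0.0368])]
(209, 133, 6, 16) [array([ 0.0514, -0.0315]), array([ 0.0514, -0.0273])]
(278, 113, 47, 23) [array([0.065 , 0.0167]), array([0.065 , 0.0491])]
(191, 112, 45, 22) [array([ 0.0658, -0.0432]), array([ 0.0657, -0.0122])]
```

Request:
{"fn": "send_rows", "kwargs": {
  "moves": [
    [0.008,-0.002,0,0,0,0],
    [0,0,-0.05,0,0,0],
    [0,0,-0.05,0,0,0],
    [0,0,-0.02,0,0,0],
    [0,0,-0.02,0,0,0],
    [0,0,-0.02,0,0,0],
    [0,0,-0.02,0,0,0],
    [0,0,0,0,0,0]
  ]
}}

```text
t: 21.45
tool_pos: [0.528, -0.0219, 0.0786]
tcp_rot: [0.78, 0.625, 0.001, 0.001]
force: [-0.6, 0.0, -2.3]
opening: 0.0653
gripper_force: 67.4
```

Request:
{"fn": "send_rows", "kwargs": {
  "moves": [
    [0,0,-0.02,0,0,0],
    [0,0,-0.02,0,0,0],
    [0,0,-0.02,0,0,0],
    [0,0,-0.02,0,0,0],
    [0,0,0,0,0,0]
  ]
}}

```text
t: 22.08
tool_pos: [0.5278, -0.0218, 0.0583]
tcp_rot: [0.78, 0.625, 0.001, 0.001]
force: [-0.2, 0.4, -2.1]
opening: 0.0649
gripper_force: 67.4
```

Request:
{"fn": "send_rows", "kwargs": {
  "moves": [
    [0,0,-0.02,0,0,0],
    [0,0,-0.02,0,0,0],
    [0,0,-0.02,0,0,0],
    [0,0,-0.02,0,0,0],
    [0,0,-0.01,0,0,0],
    [0,0,0,0,0,0]
  ]
}}

```text
t: 22.82
tool_pos: [0.5281, -0.0219, 0.0362]
tcp_rot: [0.78, 0.625, 0.001, 0.001]
force: [0.4, 1.2, -3.0]
opening: 0.0653
gripper_force: 67.4
```

Request:
{"fn": "send_rows", "kwargs": {
  "moves": [
    [0,0,-0.006,0,0,0],
    [0,0,-0.006,0,0,0],
    [0,0,0,0,0,0]
  ]
}}

```text
t: 23.2
tool_pos: [0.5287, -0.022, 0.0349]
tcp_rot: [0.78, 0.625, 0.002, 0.001]
force: [-5.9, 0.9, 8.9]
opening: 0.0655
gripper_force: 68.7
```

Request:
{"fn": "send_rows", "kwargs": {
  "moves": [
    [0,0,0,0,0,0],
    [0,0,0,0,0,0],
    [0,0,0,0,0,0],
    [0,0,0.06,0,0,0],
    [0,0,0.1,0,0,0],
    [0,0,0.2,0,0,0],
    [0,0,0.2,0,0,0],
    [0.03,-0.083,0.1,0,0,-0.95],
    [0.03,-0.083,0.1,0,0,-0.95],
    [0.03,-0.083,0,0,0,-0.95],
    [0.03,-0.083,0,0,0,-0.95],
    [0.03,-0.083,0,0,0,-0.95],
    [0.03,-0.083,0,0,0,-0.95],
    [0.03,-0.083,0,0,0,-0.95],
    [0.03,-0.083,0,0,0,-0.95],
    [0.03,-0.083,0,0,0,-0.95],
    [0.03,-0.083,0,0,0,-0.95],
    [0.03,-0.083,0,0,0,-0.95],
    [0.03,-0.083,0,0,0,-0.95],
    [0,0,0,0,0,0]
  ],
  "jaw": 1
}}

```text
t: 25.7
tool_pos: [0.6184, -0.2722, 0.2243]
tcp_rot: [0.997, 0.078, 0.001, 0.002]
force: [0.2, 0.3, 0.7]
opening: 0.0855
gripper_force: 0.0
```

Run:
```python
from h import *
w=grab('wrist','t1.png');np.save('t1.npy',w,allow_pickle=True)
s=robot.get_state();M=R.from_quat(s['tcp_rot']).as_matrix();p=s['tool_pos'];print(s['t'],p,'yaz',np.degrees(np.arctan2(M[1,1],M[0,1])),s['joint_positions'].round(2))
v=cv2.cvtColor(w['frame'],cv2.COLOR_RGB2HSV)
V=v[:,:,2]
hm=(V<40).astype(np.uint8)*255;hm[240:]=0;hm[:100]=0;hm[:,:180]=0;hm[:,330:]=0
for c in cv2.findContours(hm,0,1)[0]:
    if cv2.contourArea(c)>60:print('dark',cv2.contourArea(c),cv2.boundingRect(c),cv2.minAreaRect(c))
cv2.imwrite('pics/t1c.png',cv2.resize(w['frame'][90:290,130:390,::-1],None,fx=3,fy=3,interpolation=2))
```

```text
25.75 [ 0.61825953 -0.27124474  0.22415433] yaz -80.94317304741342 [-0.49  0.33  1.27 -0.    1.54  0.92]
dark 355.0 (250, 149, 14, 29) ((256.5, 163.0), (28.0, 13.0), 90.0)
```

View pics/t1c.png

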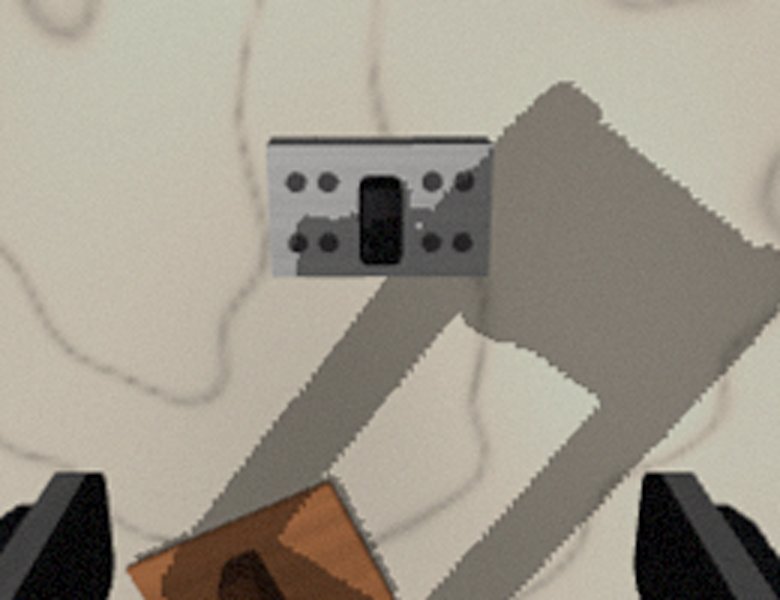

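The crop shows the tray square with the jaws: plate (268..491, 143..276), handle (360..402, 175..265). That was my tenth picture, so I use only numbers from here.

Run:
```python
from h import *
w=np.load('t1.npy',allow_pickle=True).item()
s=robot.get_state();M=R.from_quat(s['tcp_rot']).as_matrix();p=s['tool_pos']
q=np.array([(219.3,137.7),(293.7,137.7),(292.7,182),(220.7,182)])
rep(w,q,.021);P=np.array([onz(w,*k,.021) for k in q]);print(((P-p)@M).round(4),((P-p)@M).mean(0))
h=np.array([(250,149),(264,149),(264,178),(250,178)]);h2=onz(w,257,150,.045),onz(w,257,178,.045);print([((k-p)@M).round(4) for k in h2],((onz(w,250,163,.045)-p)@M).round(4),((onz(w,264,163,.045)-p)@M).round(4))
# height by the wrist view two places: plate centre from l1 view
l=np.load('l1.npy',allow_pickle=True).item()
print(tri(w,(257,163.5),l,(322.5,205)))
# lid handle / plate from this view
m=hsv(w,(3,110,30),(18,255,255));m[340:]=0;m[:240]=0;print([cv2.boundingRect(c) for c in cv2.findContours(m,0,1)[0] if cv2.contourArea(c)>100])
```

```text
0.021 [[219.3, 137.7], [293.7, 137.7], [292.7, 182.0], [220.7, 182.0]] c [ 0.6204 -0.2747  0.021 ] len [0.084  0.0524 0.0852 0.0523] az [98.9 10.  98.8  8.7]
[[ 0.0277 -0.0391  0.203 ]
 [ 0.0274  0.0449  0.2033]
 [-0.0249  0.0457  0.2033]
 [-0.0246 -0.0395  0.203 ]] [0.00138305 0.00301999 0.20316785]
[array([0.0183, 0.0032, 0.1792]), array([-0.0128,  0.0032,  0.1792])] [ 0.0041 -0.0043  0.1791] [0.0041 0.0108 0.1792]
(array([ 0.61982784, -0.27488741,  0.03320077]), np.float64(0.0004684230003722956))
[(173, 251, 88, 66), (0, 240, 51, 23)]
```

Request:
{"fn": "send_rows", "kwargs": {
  "moves": [
    [0.01,-0.011,-0.05,0,0,0],
    [0,0,-0.1,0,0,0],
    [0,0,-0.1,0,0,0],
    [0,0,-0.1,0,0,0],
    [0,0,-0.1,0,0,0],
    [0,0,-0.1,0,0,0],
    [0,0,-0.1,0,0,0],
    [0,0,-0.05,0,0,0],
    [0,0,-0.05,0,0,0],
    [0,0,-0.04,0,0,0],
    [0,0,0,0,0,0]
  ],
  "jaw": 0.5
}}

```text
t: 27.12
tool_pos: [0.6204, -0.2734, 0.0253]
tcp_rot: [0.997, 0.079, -0.0, 0.001]
force: [0.0, 0.7, 0.2]
opening: 0.0425
gripper_force: 0.0
```

Request:
{"fn": "send_rows", "kwargs": {
  "moves": [
    [0,0,0,0,0,0],
    [0,0,0,0,0,0],
    [0,0,0,0,0,0],
    [0,0,0,0,0,0]
  ],
  "jaw": 0
}}

```text
t: 27.62
tool_pos: [0.6216, -0.2741, 0.0272]
tcp_rot: [0.997, 0.079, 0.001, 0.002]
force: [0.0, -0.7, 5.9]
opening: 0.0149
gripper_force: 61.1
```

Request:
{"fn": "send_rows", "kwargs": {
  "moves": [
    [0,0,0.06,0,0,0],
    [0,0,0.12,0,0,0],
    [0,0,0.15,0,0,0],
    [0,0,0.15,0,0,0],
    [-0.076,0.11,0,0,0,-0.37],
    [-0.076,0.11,0,0,0,-0.37],
    [-0.076,0.11,0,0,0,-0.37],
    [-0.076,0.11,0,0,0,-0.37],
    [-0.076,0.11,0,0,0,-0.37],
    [-0.076,0.11,0,0,0,-0.37],
    [-0.076,0.11,0,0,0,-0.37],
    [-0.076,0.11,0,0,0,-0.37],
    [-0.076,0.11,0,0,0,-0.37],
    [-0.076,0.11,0,0,0,-0.37],
    [0,0,0,0,0,0],
    [0,0,0,0,0,0]
  ]
}}

```text
t: 29.62
tool_pos: [0.4312, 0.0011, 0.1466]
tcp_rot: [0.993, -0.114, 0.001, 0.002]
force: [0.1, 0.3, -0.4]
opening: 0.0145
gripper_force: 60.1
```

```bash
cat > m.py <<'E'
from h import *
import sys
w=grab('wrist',sys.argv[1]+'.png');np.save(sys.argv[1]+'.npy',w,allow_pickle=True)
s=robot.get_state();M=R.from_quat(s['tcp_rot']).as_matrix();p=s['tool_pos'];print(s['t'],p,'yaz',np.degrees(np.arctan2(M[1,1],M[0,1])),'tilt',M[2].round(4),s['opening'],s['joint_positions'].round(2))
m=hsv(w,(3,170,60),(14,255,255));m[380:]=0
cs=[c for c in cv2.findContours(m,0,1)[0] if cv2.contourArea(c)>100];print([(cv2.boundingRect(c),cv2.contourArea(c)) for c in cs])
q=quad(m);rep(w,q,.079,'rim');P=np.array([onz(w,*k,.079) for k in q]);print(((P-p)@M).round(4).tolist(),((P-p)@M).mean(0).round(4))
E
python3 m.py v1
```

```text
29.675 [0.43126402 0.00084675 0.14645339] yaz -103.16725368665348 tilt [ 0.0014  0.0037 -1.    ] 0.014620260069657403 [-0.11 -0.29  2.04 -0.    1.39  1.69]
[((176, 0, 162, 108), 16305.0)]
rim 0.079 [[337.0, 0.0], [330.0, 106.0], [184.0, 107.0], [176.0, 0.0]] c [ 0.5287 -0.0225  0.079 ] len [0.0615 0.0969 0.0621 0.0966] az [167.4  77.2 167.1  76.9]
[[0.131, 0.0484, 0.0678], [0.0695, 0.049, 0.0677], [0.0689, -0.0479, 0.0674], [0.1309, -0.0482, 0.0675]] [0.1001 0.0003 0.0676]
```

Request:
{"fn": "send_rows", "kwargs": {
  "moves": [
    [0.1,-0.023,-0.02,0,0,0],
    [0.1,-0.023,-0.02,0,0,0],
    [0.1,-0.023,-0.02,0,0,0],
    [0.094,-0.023,-0.02,0,0,0],
    [0,0,-0.02,0,0,0],
    [0,0,0,0,0,0],
    [0,0,0,0,0,0]
  ]
}}

```text
t: 30.55
tool_pos: [0.5288, -0.0217, 0.121]
tcp_rot: [0.993, -0.115, -0.0, 0.002]
force: [0.6, 0.2, -0.8]
opening: 0.0148
gripper_force: 60.1
```

```bash
python3 m.py v2
python3 - <<'E'
from h import *
w=np.load('v2.npy',allow_pickle=True).item()
s=robot.get_state();M=R.from_quat(s['tcp_rot']).as_matrix();p=s['tool_pos']
H=cv2.cvtColor(w['frame'],cv2.COLOR_RGB2HSV);m=hsv(w,(3,170,60),(14,255,255))
for r in(180,200,220,240):
    x=np.nonzero(m[r])[0];runs=np.split(x,np.nonzero(np.diff(x)>1)[0]+1);print(r,[(k[0],k[-1]) for k in runs if len(k)>1])
for c in(200,230,256,280,310):
    y=np.nonzero(m[:,c])[0];runs=np.split(y,np.nonzero(np.diff(y)>1)[0]+1);print('c',c,[(k[0],k[-1],) for k in runs if len(k)>1], )
    print(H[150:300:6,c].tolist() if c==230 else '')
# predicted tray plate corners if centred, at plate top z = tcp-.0272+.021 ; and ring corners
P=np.array(w['pose'])
def pr(X):
    c=P[:3,:3].T@(X-P[:3,3]);return (w['cx']+w['fx']*c[0]/-c[2], w['cy']-w['fy']*c[1]/-c[2])
for a,b in((26,43),(26,-43),(-26,43),(-26,-43)): print('tray',np.round(pr(p+M@np.array([a/1e3,b/1e3,.0062])),1))
E
```

```text
30.6 [ 0.52895407 -0.02164652  0.12124604] yaz -103.1831067229662 tilt [ 7.0e-04  3.5e-03 -1.0e+00] 0.014668910606734658 [-0.14  0.02  1.81 -0.    1.31  1.67]
[((179, 169, 156, 27), 827.5)]
rim 0.079 [[334.0, 170.0], [332.0, 195.0], [181.0, 189.0], [180.0, 170.0]] c [ 0.5533 -0.0283  0.079 ] len [0.0165 0.0963 0.0125 0.0958] az [167.1  74.3 165.3  76.7]
[[0.0324, 0.0488, 0.0424], [0.0158, 0.0488, 0.0424], [0.0201, -0.0474, 0.0421], [0.0325, -0.0471, 0.0421]] [0.0252 0.0008 0.0423]
180 [(np.int64(180), np.int64(184)), (np.int64(328), np.int64(333))]
200 []
220 []
240 []
c 200 [(np.int64(170), np.int64(174))]

c 230 [(np.int64(170), np.int64(174))]
[[72, 24, 53], [120, 5, 97], [16, 25, 111], [112, 120, 140], [12, 190, 235], [14, 24, 157], [11, 27, 160], [30, 3, 76], [135, 6, 79], [20, 4, 202], [0, 3, 190], [20, 4, 189], [30, 5, 107], [15, 5, 110], [15, 6, 88], [30, 3, 78], [140, 9, 82], [150, 3, 85], [30, 3, 79], [90, 10, 80], [15, 6, 79], [150, 5, 112], [90, 49, 21], [114, 75, 17], [105, 128, 16]]
c 256 [(np.int64(169), np.int64(174))]

c 280 [(np.int64(169), np.int64(174))]

c 310 [(np.int64(169), np.int64(174))]

tray [339.3 200.1]
tray [172.9 200.2]
tray [331.3 285.4]
tray [180.6 285.5]
```

Request:
{"fn": "send_rows", "kwargs": {
  "moves": [
    [0.0015,-0.004,0,0,0,0],
    [0,0,-0.03,0,0,0],
    [0,0,-0.03,0,0,0],
    [0,0,-0.02,0,0,0],
    [0,0,-0.02,0,0,0],
    [0,0,-0.02,0,0,0],
    [0,0,0,0,0,0]
  ]
}}

```text
t: 31.48
tool_pos: [0.5293, -0.0226, 0.0905]
tcp_rot: [0.993, -0.115, -0.0, 0.002]
force: [-0.3, -0.2, -1.0]
opening: 0.0143
gripper_force: 60.1
```

Request:
{"fn": "send_rows", "kwargs": {
  "moves": [
    [0,0,-0.03,0,0,0],
    [0,0,-0.03,0,0,0],
    [0,0,-0.03,0,0,0],
    [0,0,-0.03,0,0,0],
    [0,0,-0.03,0,0,0],
    [0,0,0,0,0,0]
  ]
}}

```text
t: 32.22
tool_pos: [0.529, -0.0226, 0.0526]
tcp_rot: [0.993, -0.115, -0.001, 0.002]
force: [-0.4, -0.9, -1.4]
opening: 0.0148
gripper_force: 60.1
```

No contact, and the tray is inside the tub. It should touch the bottom at about TCP z 0.043.

Request:
{"fn": "send_rows", "kwargs": {
  "moves": [
    [0,0,-0.015,0,0,0],
    [0,0,-0.01,0,0,0],
    [0,0,-0.008,0,0,0],
    [0,0,0,0,0,0]
  ]
}}

```text
t: 32.72
tool_pos: [0.5296, -0.0226, 0.0451]
tcp_rot: [0.993, -0.115, 0.0, 0.002]
force: [-0.3, 0.1, -0.9]
opening: 0.0146
gripper_force: 60.1
```

Request:
{"fn": "send_rows", "kwargs": {
  "moves": [
    [0,0,-0.006,0,0,0],
    [0,0,0,0,0,0]
  ]
}}

```text
t: 32.98
tool_pos: [0.5296, -0.0227, 0.0437]
tcp_rot: [0.993, -0.115, 0.0, 0.002]
force: [-0.8, -0.5, -1.4]
opening: 0.0145
gripper_force: 60.1
```

Request:
{"fn": "send_rows", "kwargs": {
  "moves": [
    [0,0,-0.006,0,0,0],
    [0,0,-0.004,0,0,0],
    [0,0,0,0,0,0]
  ]
}}

```text
t: 33.35
tool_pos: [0.5301, -0.0227, 0.0431]
tcp_rot: [0.993, -0.115, 0.0, 0.002]
force: [-9.4, 0.9, 16.1]
opening: 0.0144
gripper_force: 62.4
```

Request:
{"fn": "send_rows", "kwargs": {
  "moves": [
    [0,0,0,0,0,0],
    [0,0,0,0,0,0],
    [0,0,0,0,0,0],
    [0,0,0.06,0,0,0],
    [0,0,0.12,0,0,0],
    [0,0,0.2,0,0,0],
    [0,0,0.2,0,0,0],
    [0,0,0.18,0,0,0],
    [-0.047,-0.112,0,0,0,0.96],
    [-0.047,-0.112,0,0,0,0.96],
    [-0.047,-0.112,0,0,0,0.96],
    [-0.047,-0.112,0,0,0,0.96],
    [-0.047,-0.112,0,0,0,0.96],
    [-0.047,-0.112,0,0,0,0.96],
    [-0.047,-0.112,0,0,0,0.96],
    [-0.047,-0.112,0,0,0,0.96],
    [0,0,0,0,0,0],
    [0,0,0,0,0,0]
  ],
  "jaw": 0.4
}}

```text
t: 35.6
tool_pos: [0.4359, -0.2464, 0.2319]
tcp_rot: [0.959, 0.282, 0.001, 0.002]
force: [0.4, 0.2, -0.3]
opening: 0.0338
gripper_force: 0.0
```

Run:
```python
from h import *
w=grab('wrist','d1.png');np.save('d1.npy',w,allow_pickle=True)
s=robot.get_state();M=R.from_quat(s['tcp_rot']).as_matrix();p=s['tool_pos'];print(s['t'],p,'yaz',np.degrees(np.arctan2(M[1,1],M[0,1])),s['opening'],s['joint_positions'].round(2))
m=hsv(w,(3,110,20),(18,255,255));m[240:]=0
c=max(cv2.findContours(m,0,1)[0],key=cv2.contourArea);print(cv2.boundingRect(c),cv2.contourArea(c))
q=quad(m);rep(w,q,.012,'lid');P=np.array([onz(w,*k,.012) for k in q]);print(((P-p)@M).round(4).tolist(),((P-p)@M).mean(0).round(4))
V=cv2.cvtColor(w['frame'],cv2.COLOR_RGB2HSV)[:,:,2];k=np.zeros_like(m);cv2.drawContours(k,[c],-1,255,-1)
k=cv2.erode(k,np.ones((9,9)));print(np.percentile(V[k>0],[2,10,20,30,50,80]))
for th in(30,45,60):
  d=((V<th)&(k>0)).astype(np.uint8)
  for c in cv2.findContours(d,0,1)[0]:
    if cv2.contourArea(c)>80:print(th,cv2.contourArea(c),cv2.boundingRect(c),cv2.minAreaRect(c))
t=grab('top');mt=hsv(t,(3,110,30),(18,255,255));
kk=np.zeros_like(mt);kk[225:280,315:385]=mt[225:280,315:385];print('top',cv2.boundingRect(kk))
```

```text
35.65 [ 0.43597317 -0.24615148  0.23178324] yaz -57.14522166633508 0.03400679178142272 [-0.62 -0.15  1.76 -0.    1.52  0.38]
(212, 130, 87, 57) 4554.5
lid 0.012 [[298.0, 130.0], [296.0, 184.0], [216.0, 186.0], [214.0, 131.0]] c [ 0.4375 -0.2483  0.012 ] len [0.0665 0.0996 0.0679 0.0987] az [ 33.2 124.2  32.5 123.4]
[[0.034, 0.0511, 0.22], [-0.0325, 0.0516, 0.22], [-0.0349, -0.048, 0.2196], [0.033, -0.0476, 0.2196]] [-1.000e-04  1.800e-03  2.198e-01]
[ 51.  83.  88.  92. 146. 155.]
top (328, 235, 37, 37)
```

Request:
{"fn": "send_rows", "kwargs": {
  "moves": [
    [0.004,-0.006,0,0,0,0.08],
    [0,0,-0.11,0,0,0],
    [0,0,-0.11,0,0,0],
    [0,0,-0.11,0,0,0],
    [0,0,-0.11,0,0,0],
    [0,0,-0.11,0,0,0],
    [0,0,-0.11,0,0,0],
    [0,0,-0.11,0,0,0],
    [0,0,-0.05,0,0,0],
    [0,0,-0.04,0,0,0],
    [0,0,0,0,0,0]
  ]
}}

```text
t: 37.08
tool_pos: [0.4367, -0.248, 0.0162]
tcp_rot: [0.958, 0.287, 0.001, 0.001]
force: [-0.2, -0.2, -0.3]
opening: 0.0342
gripper_force: 0.0
```

Request:
{"fn": "send_rows", "kwargs": {
  "moves": [
    [0,0,0,0,0,0],
    [0,0,0,0,0,0],
    [0,0,0,0,0,0],
    [0,0,0,0,0,0]
  ],
  "jaw": 0
}}

```text
t: 37.58
tool_pos: [0.4376, -0.2488, 0.0174]
tcp_rot: [0.958, 0.287, 0.002, 0.002]
force: [0.8, -0.7, 5.2]
opening: 0.0169
gripper_force: 59.5
```

Request:
{"fn": "send_rows", "kwargs": {
  "moves": [
    [0,0,0.06,0,0,0],
    [0,0,0.14,0,0,0],
    [0,0,0.16,0,0,0],
    [0,0,0.16,0,0,0],
    [0.004,0.124,0,0,0,-0.967],
    [0.004,0.124,0,0,0,-0.967],
    [0.004,0.124,0,0,0,-0.967],
    [0.004,0.124,0,0,0,-0.967],
    [0.004,0.124,0,0,0,-0.967],
    [0.004,0.124,0,0,0,-0.967],
    [0.004,0.124,0,0,0,-0.967],
    [0.004,0.124,0,0,0,-0.967],
    [0,0,0,0,0,0],
    [0,0,0,0,0,0]
  ]
}}

```text
t: 39.33
tool_pos: [0.4446, -0.0004, 0.1466]
tcp_rot: [0.994, -0.113, 0.0, 0.002]
force: [-0.3, -0.7, -1.1]
opening: 0.0166
gripper_force: 58.8
```

```bash
python3 m.py v3
python3 - <<'E'
from h import *
w=np.load('v3.npy',allow_pickle=True).item()
s=robot.get_state();M=R.from_quat(s['tcp_rot']).as_matrix();p=s['tool_pos']
V=cv2.cvtColor(w['frame'],cv2.COLOR_RGB2HSV)[:,:,2]
d=(V<30).astype(np.uint8)*255;d[150:]=0
for c in cv2.findContours(d,0,1)[0]:
    if cv2.contourArea(c)>60:
        r=cv2.boundingRect(c);print('dark',r,((onz(w,r[0]+r[2]/2,r[1]+r[3]/2,.055)-p)@M).round(4))
E
```

```text
39.375 [ 0.44459576 -0.00070091  0.14651678] yaz -102.98701790870804 tilt [ 7.0e-04  3.9e-03 -1.0e+00] 0.016703790310134515 [-0.11 -0.25  2.01 -0.    1.38  1.68]
[((181, 24, 159, 104), 15304.0)]
rim 0.079 [[339.0, 24.0], [330.0, 127.0], [188.0, 127.0], [181.0, 24.0]] c [ 0.5289 -0.0225  0.079 ] len [0.0624 0.0963 0.0623 0.0969] az [166.5  77.  167.1  77.1]
[[0.1183, 0.0507, 0.0678], [0.0558, 0.0501, 0.0678], [0.0558, -0.0462, 0.0674], [0.1181, -0.0462, 0.0674]] [0.087  0.0021 0.0676]
```

Request:
{"fn": "send_rows", "kwargs": {
  "moves": [
    [0.085,-0.022,0,0,0,0],
    [0.085,-0.022,0,0,0,0],
    [0.085,-0.022,0,0,0,0],
    [0.084,-0.022,0,0,0,0],
    [0,0,-0.06,0,0,0],
    [0,0,-0.06,0,0,0],
    [0,0,-0.04,0,0,0],
    [0,0,0,0,0,0],
    [0,0,0,0,0,0]
  ]
}}

```text
t: 40.5
tool_pos: [0.5295, -0.0221, 0.1066]
tcp_rot: [0.994, -0.113, 0.0, 0.002]
force: [-0.4, 0.2, -1.5]
opening: 0.0169
gripper_force: 58.8
```

Run:
```python
from h import *
s=robot.get_state();M=R.from_quat(s['tcp_rot']).as_matrix();p=s['tool_pos'];print(s['t'],p,M.round(4))
w=grab('wrist','v4.png')
m=hsv(w,(3,170,60),(14,255,255));print([(cv2.boundingRect(c),cv2.contourArea(c)) for c in cv2.findContours(m,0,1)[0] if cv2.contourArea(c)>20])
b=hsv(w,(105,90,30),(130,255,255));print([(cv2.boundingRect(c),cv2.contourArea(c)) for c in cv2.findContours(b,0,1)[0] if cv2.contourArea(c)>20])
for y in(140,150,160,170): print(cv2.cvtColor(w['frame'],cv2.COLOR_RGB2HSV)[y,[170,200,256,300,340]].tolist())
```

```text
40.5 [ 0.52949556 -0.02206917  0.10663346] [[ 9.743e-01 -2.254e-01  3.000e-04]
 [-2.254e-01 -9.743e-01 -3.700e-03]
 [ 1.100e-03  3.500e-03 -1.000e+00]]
[((173, 176, 168, 9), 858.0)]
[((173, 172, 168, 5), 221.0)]
[[79, 130, 47], [70, 110, 51], [21, 84, 239], [80, 125, 49], [78, 115, 51]]
[[76, 106, 127], [75, 100, 87], [18, 102, 187], [75, 127, 66], [75, 101, 76]]
[[75, 107, 124], [15, 4, 119], [14, 27, 125], [6, 16, 82], [79, 107, 67]]
[[170, 6, 123], [13, 29, 124], [10, 25, 124], [15, 29, 122], [0, 0, 96]]
```

Request:
{"fn": "send_rows", "kwargs": {
  "moves": [
    [0,-0.003,-0.02,0,0,0],
    [0,0,-0.02,0,0,0],
    [0,0,-0.016,0,0,0],
    [0,0,0,0,0,0]
  ]
}}

```text
t: 41.05
tool_pos: [0.529, -0.0229, 0.0916]
tcp_rot: [0.994, -0.114, -0.0, 0.002]
force: [-0.1, -0.3, -1.7]
opening: 0.0168
gripper_force: 58.8
```

Request:
{"fn": "send_rows", "kwargs": {
  "moves": [
    [0,0,-0.008,0,0,0],
    [0,0,-0.008,0,0,0],
    [0,0,0,0,0,0]
  ]
}}

```text
t: 41.42
tool_pos: [0.5297, -0.0229, 0.0893]
tcp_rot: [0.994, -0.114, 0.0, 0.002]
force: [-4.6, 0.2, 6.1]
opening: 0.0169
gripper_force: 60.0
```

Request:
{"fn": "send_rows", "kwargs": {
  "moves": [
    [0,0,-0.008,0,0,0],
    [0,0,-0.008,0,0,0],
    [0,0,0,0,0,0],
    [0,0,0,0,0,0]
  ]
}}

```text
t: 41.92
tool_pos: [0.5298, -0.023, 0.0855]
tcp_rot: [0.994, -0.114, 0.0, 0.002]
force: [-4.5, 0.8, 8.1]
opening: 0.0169
gripper_force: 60.1
```

Request:
{"fn": "send_rows", "kwargs": {
  "moves": [
    [0,0,-0.008,0,0,0],
    [0,0,-0.008,0,0,0],
    [0,0,0,0,0,0],
    [0,0,0,0,0,0]
  ]
}}

```text
t: 42.42
tool_pos: [0.5312, -0.0232, 0.0854]
tcp_rot: [0.994, -0.113, 0.002, 0.002]
force: [-17.2, 1.4, 36.4]
opening: 0.0167
gripper_force: 64.3
```

Request:
{"fn": "send_rows", "kwargs": {
  "moves": [
    [0,0,0.012,0,0,0],
    [0,0,0,0,0,0]
  ]
}}

```text
t: 42.68
tool_pos: [0.5309, -0.0231, 0.0853]
tcp_rot: [0.994, -0.114, 0.002, 0.002]
force: [-4.6, 1.2, 12.8]
opening: 0.0167
gripper_force: 61.0
```

Request:
{"fn": "send_rows", "kwargs": {
  "moves": [
    [0,0,0,0,0,0],
    [0,0,0,0,0,0],
    [0,0,0,0,0,0],
    [0,0,0.04,0,0,0],
    [0,0,0.1,0,0,0],
    [0,0,0.15,0,0,0],
    [0,0,0.15,0,0,0],
    [0,0,0.1,0,0,0],
    [0,0,0,0,0,0],
    [0,0,0,0,0,0]
  ],
  "jaw": 0.5
}}

```text
t: 43.92
tool_pos: [0.529, -0.0229, 0.2175]
tcp_rot: [0.994, -0.114, -0.0, 0.002]
force: [0.2, -0.2, -0.7]
opening: 0.0426
gripper_force: 0.0
```

Run:
```python
from h import *
s=robot.get_state();M=R.from_quat(s['tcp_rot']).as_matrix();p=s['tool_pos'];print(s['t'],p,s['opening'])
w=grab('wrist','f1.png')
m=hsv(w,(3,110,20),(18,255,255));m[300:]=0;m[:60]=0;m[:,:100]=0;m[:,400:]=0
q=quad(m);print(q.tolist());
for z in(.080,.085):
  rep(w,q,z,'lid');P=np.array([onz(w,*k,z) for k in q]);print(((P-p)@M).mean(0).round(4))
sc=hsv(w,(3,170,120),(14,255,255));print('bright orange px',cv2.countNonZero(sc[60:300,100:400]))
t=grab('top');s2=grab('scene')
for f,z in((t,'top'),(s2,'scene')):
    k=hsv(f,(3,130,30),(14,255,255));print(z,[(cv2.boundingRect(c),cv2.contourArea(c)) for c in cv2.findContours(k,0,1)[0] if 40<cv2.contourArea(c)<3000])
```

```text
43.925 [ 0.52904781 -0.02285372  0.21749734] 0.042592699102871424
[[309.0, 142.0], [305.0, 209.0], [202.0, 209.0], [199.0, 141.0]]
lid 0.08 [[309.0, 142.0], [305.0, 209.0], [202.0, 209.0], [199.0, 141.0]] c [ 0.53   -0.0221  0.08  ] len [0.0664 0.1016 0.0672 0.1009] az [166.8  76.8 166.2  76.4]
[ 0.0008 -0.0014  0.1375]
lid 0.085 [[309.0, 142.0], [305.0, 209.0], [202.0, 209.0], [199.0, 141.0]] c [ 0.5314 -0.0225  0.085 ] len [0.0652 0.0998 0.066  0.0991] az [166.8  76.8 166.2  76.4]
[ 0.0022 -0.0014  0.1325]
bright orange px 0
top [((262, 221, 29, 14), 135.0), ((366, 81, 65, 80), 330.5), ((80, 69, 43, 66), 1607.5)]
scene [((323, 305, 49, 79), 2254.0), ((51, 203, 18, 11), 61.0), ((236, 150, 36, 27), 470.5), ((434, 51, 16, 14), 109.0), ((291, 0, 41, 36), 698.0)]
```

Request:
{"fn": "send_rows", "kwargs": {
  "moves": [
    [0.002,0.001,0,0,0,0],
    [0,0,-0.05,0,0,0],
    [0,0,-0.1,0,0,0],
    [0,0,-0.1,0,0,0],
    [0,0,-0.1,0,0,0],
    [0,0,-0.04,0,0,0],
    [0,0,-0.03,0,0,0],
    [0,0,0,0,0,0]
  ],
  "jaw": 0
}}

```text
t: 45.08
tool_pos: [0.5299, -0.0227, 0.1132]
tcp_rot: [0.994, -0.114, 0.0, 0.002]
force: [-0.1, -0.8, -0.1]
opening: 0.0002
gripper_force: 0.0
```

Request:
{"fn": "send_rows", "kwargs": {
  "moves": [
    [0,0,-0.012,0,0,0],
    [0,0,-0.012,0,0,0],
    [0,0,-0.006,0,0,0],
    [0,0,0,0,0,0]
  ]
}}

```text
t: 45.58
tool_pos: [0.5302, -0.0227, 0.1061]
tcp_rot: [0.994, -0.114, 0.0, 0.002]
force: [0.3, -0.8, 2.0]
opening: -0.0002
gripper_force: 0.9
```

Contact is at 0.106, exactly the handle-top height expected for a fully home lid. I'll press with a moderate force, then retreat.

Request:
{"fn": "send_rows", "kwargs": {
  "moves": [
    [0,0,-0.01,0,0,0],
    [0,0,-0.008,0,0,0],
    [0,0,0,0,0,0]
  ]
}}

```text
t: 45.95
tool_pos: [0.5315, -0.0229, 0.1062]
tcp_rot: [0.994, -0.113, 0.002, 0.002]
force: [-14.9, 1.1, 35.7]
opening: 0.0
gripper_force: 17.6
```

Request:
{"fn": "send_rows", "kwargs": {
  "moves": [
    [0,0,0.02,0,0,0],
    [0,0,0.06,0,0,0],
    [0,0,0.12,0,0,0],
    [0,0,0.12,0,0,0],
    [0,0,0.12,0,0,0],
    [0,0,0,0,0,0],
    [0,0,0,0,0,0]
  ]
}}

```text
t: 46.82
tool_pos: [0.5296, -0.0226, 0.2107]
tcp_rot: [0.994, -0.114, -0.0, 0.002]
force: [-0.5, 0.4, -0.4]
opening: -0.0003
gripper_force: 0.0
```

Run:
```python
from h import *
w=grab('wrist','f2.png')
m=hsv(w,(3,110,20),(18,255,255));m[300:]=0;m[:60]=0;m[:,:100]=0;m[:,400:]=0
rep(w,quad(m),.08,'lid')
from station import job_done
s=robot.get_state();print(s['t'],s['tool_pos'],s['force']);print(job_done())
```

```text
lid 0.08 [[310.0, 141.0], [306.0, 211.0], [201.0, 211.0], [198.0, 142.0]] c [ 0.5315 -0.0221  0.08  ] len [0.0677 0.1013 0.0667 0.1002] az [167.   76.8 166.1  77.4]
46.875 [ 0.52924368 -0.02258503  0.21003579] [ 0.04691193  0.14762181 -0.22249785]
the job is handed in; nothing more can be done
None
```

All steps were carried out and the job was handed in at 46.9 s of the 72 s: the tub was stood up, released and seated in the nest, the tray set in, and the lid pressed home (contact heights matched). The judge returned no verdict, and tray flatness and any shift of the carton, green box or tape were not checked at the end.

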